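Snap the control board into the charge controller

ROBOT

A 6-joint arm with a two-finger parallel gripper is mounted at the origin on the work surface. World frame = base frame: x ahead of the robot, y to its left, z up, the work surface at z = 0. Lengths are in m, angles in rad, forces in N, time in s.
With the tool pointing down it reaches from about 0.375 to 0.975 m from the base axis. Payload 3.8 kg.
Tool frame: the origin (TCP) lies on the centre line of the jaws, within the pads' length; the fingertips stand 25 mm ahead of it and the grasp point (between the pads) lies 6 mm ahead of it; z points along the fingers, y is the line along which they close (so a half turn about z gives the same grasp; the last joint's range is limited). The gripper opens to 85 mm and grips with 20 to 120 N. Pads are 22 mm wide; open, the fingers measure 114 mm over their backs; the gripper's body (76 mm by 85 mm) begins 54 mm behind the grasp point. The pads swing forward as they close: fully open they stand 13 mm farther back than shut.
Start: joints at [-1.198, 0.264, 1.604, -0, 1.274, -0.037], TCP at [0.269, -0.619, 0.256] pointing down, gripper open.
Joint ranges: [-2.63, 2.63], [-0.94, 2.18], [0.31, 2.57], [-1.31, 4.45], [0, 2.66], [-2.55, 2.55]. Speed limits (rad/s): [2.57, 2.57, 3.14, 3.14, 3.14, 3.14].

INTERFACE

Orientations are given as a rotation vector (axis times angle).
In Python, from workcell import bot gives the robot as it stands. The module is installed in compiled form; this text tells all that it offers.
- The arm moves only by the tool play_rows, never from a script. Its argument "commands" is a list that holds one entry, the list of rows, each a list of 7 numbers: the shift along the tool's x, y, z as a fraction of full scale, then the turn, a rotation vector about the tool's x, y, z as a fraction of full scale, then the closure, from -1 (fully open) to 1 (shut). A call has 1 to 8 rows; each row is the pose to reach, as a shift and turn from the pose commanded when the call began, along the tool's axes at that moment, turning the shorter way round; what a row does not reach only later rows make up. Full scale, the value 1, is 60 cm for a shift and 180 degrees for a turn. A row lasts 1/10 s, in which the tool goes at most 50 mm and 8.59 degrees, less where a joint would pass 70% of its speed; a pose out of reach is approached as far as the arm can. A call with a number of a shift or a turn outside -1 to 1 is refused whole. A call with a gripper value outside its range is refused whole. The fingers move at their own pace and stop on an object; "force" is the grip in N (left out, the last holds). Time passes only in rows, so rows that repeat a pose let the fingers close. It gives the time, the measured TCP pose, the force, the opening and the grip force at its end, in the units of the state.
- bot.read_state(): the state, without advancing time (a new reading comes with each control period).
- bot.read_camera(name): name is "scene" or "side" or "wrist"; returns the picture (400x640x3 uint8, blue, green, red); there is no depth.
- bot.camera_params(name): a dict with "fov_y" (degrees; the focal length in pixels is half the picture's height over the tangent of half this angle, whatever the lens; pixels are square), "cx", "cy" (the principal point, pixels), "rvec" (rotation vector, rad) and "tvec" (3), from world to camera coordinates, as OpenCV has them. Camera axes: x right, y down, z forward; pixel columns grow to the right and rows downward; lengths in m; the calibration is good to about 2 mm. A picture is of the moment at which its call begins: read the wrist's pose just before it. camera_params takes no time and is no camera call; for the wrist camera it gives the pose at the moment of the call.
- bot.finish_job(): hands the job in; it is judged then, once.
The state is a dict: "time": time; "q": joint angles; "joint_vel": joint speeds; "joint_torque": joint torques, N m; "tool_pos": TCP position; "tcp_rot": TCP orientation; "wrist_force": force on the tool from outside, world axes, zero at the start; "torque": the same for the moment, N m; "width": opening from 0.0 (shut) to 1.0 (fully open); "grip_force": force on a finger pad.
Only numpy, scipy, OpenCV 4.12 (cv2) and the standard library are available. Lean on these libraries where they do the work, as an engineer would, in place of code of your own. Each camera call takes 0.05 s, during which the arm holds its last target. There are 200 camera calls.

TASK

Pick the circuit board up by its heat sink, lay it over the four snap standoffs in the open housing with its terminal strip on the cable-gland side, and press it down until all four corners have clicked in under the hooks. Keep the board level to within about 7 degrees and press gently: no more than 3 mm of squash in the springy washer under any corner, and no more than 3 mm of sag in the plate that carries the standoffs; leave the other things on the bench alone and let go at the end.

Things in the scene. Friction and masses are not known exactly. Their poses are not given: they have to be found in the camera images.
- board: Loose circuit board, 120 x 150 mm (x, y), 4 mm thick, 0.15-0.31 kg, lying face up on a 4 mm thick mat. Origin: middle of its underside, z up. Terminal strip 52 x 14 x 12 mm at the middle of its +y edge, two capacitors 16 mm thick, 20 mm high at x = +-13, y = -58 mm. Beside each hole the face is bare: closed fingertips can press at x = +-46, y = +-34 mm.
- board_grip (a point): Centre of the finned aluminium heat sink in the middle of the board, the place to grip: a firm block 36 mm (x) by 40 mm (y), 34 mm high on the board's upper face, fins along y. The point is 21 mm above the board's underside, 17 mm above its upper face; the block's flat top, which can be pressed on, is 38 mm above the underside.
- housing_mid (a point): Middle of the open white housing, a tray fixed to the table: 184 x 214 mm (x, y), walls 5 mm thick, 42 mm high, three cable glands on its +y wall. The point is on the floor, 5 mm above the table. In it an aluminium plate carries four snap standoffs; its height differs from job to job: their shoulders lie 17 to 41 mm above the floor, all level. The board goes in parallel, strip (+y) to the glands (+y).
- hole_0 (a point): Centre of the board's hole in its +x +y corner, at the underside; hole 10 mm across, at x = +-46, y = +-60 mm from the board's middle. It goes over post_0.
- hole_1 (a point): Centre of the board's hole in its +x -y corner, at the underside; hole 10 mm across, at x = +-46, y = +-60 mm from the board's middle. It goes over post_1.
- hole_2 (a point): Centre of the board's hole in its -x -y corner, at the underside; hole 10 mm across, at x = +-46, y = +-60 mm from the board's middle. It goes over post_2.
- hole_3 (a point): Centre of the board's hole in its -x +y corner, at the underside; hole 10 mm across, at x = +-46, y = +-60 mm from the board's middle. It goes over post_3.
- post_0 (a point): Point on the housing floor under the snap standoff in the +x +y corner, (+-46, +-60) mm from the middle. Its shoulder is a soft springy washer, 15 mm across, 17 to 41 mm above this point. Above the shoulder: a guide pin 8 mm thick, coned from 10 to 17 mm up (tip 3 mm), and two springy prongs tapering from 3 mm beside the axis near the tip to 7.1 mm (along x) at their hooks.
- post_1 (a point): Same for the +x -y corner. A board laid on the tips stays with its underside about 8 mm above the shoulders. Pressed down it squeezes the prongs in (2 to 3 N per standoff), meets the washer and must squash it by 2 mm (6 N more; pushing with 9 to 10 N beside the hole does it); then the hooks click out over the board's upper face and hold it there against the washer. Unclicked, it springs up again.
- post_2 (a point): Same for the -x -y corner; its prongs are a third stiffer.
- post_3 (a point): Same for the -x +y corner.
- pad_0 (a joint): How far the washer on the standoff above post_0 is squashed (m): 0 free, 3 N per mm; about 0.0015 to 0.002 once the board is clicked in there; over 0.003 spoils it.
- pad_1 (a joint): How far the washer on the standoff above post_1 is squashed (m): 0 free, 3 N per mm; about 0.0015 to 0.002 once the board is clicked in there; over 0.003 spoils it.
- pad_2 (a joint): How far the washer on the standoff above post_2 is squashed (m): 0 free, 3 N per mm; about 0.0015 to 0.002 once the board is clicked in there; over 0.003 spoils it.
- pad_3 (a joint): How far the washer on the standoff above post_3 is squashed (m): 0 free, 3 N per mm; about 0.0015 to 0.002 once the board is clicked in there; over 0.003 spoils it.
- deck (a joint): How far the plate that carries the four standoffs is bent down (m): 0 unloaded, 1 mm per 8 N, the board's own weight included; over 0.003 spoils it. The shoulder heights above are for the unloaded plate.
- relay: Bystander, leave alone: small black relay, 28 x 20 x 18 mm, on the mat beside the board. Origin at the middle of its underside.
- screwdriver: Bystander, leave alone: screwdriver 150 mm long, on the mat at the board's other side. Origin at the middle of its underside.
- wrench: Bystander, leave alone: steel wrench 150 mm long, lying at the right. Origin at the middle of its underside.
- meter: Bystander, leave alone: grey hand meter, 140 x 75 x 32 mm. Origin at the middle of its underside.
- pliers: Bystander, leave alone: pliers 150 mm long, lying. Origin at the middle of its underside.
- spray_can: Bystander, leave alone: spray can, 66 mm thick, 190 mm high. Origin at the middle of its underside.
- glue: Bystander, leave alone: glue bottle, 36 mm thick, 100 mm high. Origin at the middle of its underside.
- parts_bin: Bystander, leave alone: open grey parts bin, 100 x 160 x 50 mm. Origin at the middle of its underside.
Things that resemble listed ones, but are neither listed nor needed, are in the scene too. What is shaped like the board but blue or turquoise is not meant.

How it is judged:
On the way:
1. the board lies over all four standoffs, each hole within 5 mm of its standoff and its underside less than 54 mm above the housing floor (horizontal distance between hole_0 and post_0 below 0.005 m and horizontal distance between hole_1 and post_1 below 0.005 m and horizontal distance between hole_2 and post_2 below 0.005 m and horizontal distance between hole_3 and post_3 below 0.005 m and z of hole_0 in the frame of post_0 below 0.054 m and z of hole_1 in the frame of post_1 below 0.054 m and z of hole_2 in the frame of post_2 below 0.054 m and z of hole_3 in the frame of post_3 below 0.054 m), for 0.1 s.
At the end, for the whole second after the job is handed in: Each of the four holes is over its own standoff (within 5 mm) and the board is clicked in at all four: it keeps each washer squashed by more than 1.2 mm by itself; the board is at rest and released (horizontal distance between hole_0 and post_0 below 0.005 m and horizontal distance between hole_1 and post_1 below 0.005 m and horizontal distance between hole_2 and post_2 below 0.005 m and horizontal distance between hole_3 and post_3 below 0.005 m and value of joint each of pad_0, pad_1, pad_2, pad_3 above 0.0012 m and linear speed of board below 0.02 m/s); the robot touches nothing.
It fails at once if a standoff's washer is squashed by more than 3 mm (9 N) (value of joint any of pad_0, pad_1, pad_2, pad_3 above 0.003 m).
It fails at once if the standoffs' carrier plate is bent down by more than 3 mm (24 N) (value of joint deck above 0.003 m).
It fails at once if the board is tilted more than 0.13 rad (7.5 degrees) (angle between board's own z axis and vertical above 0.13 rad).
It fails at once if a bystander is moved more than 30 mm (distance of any of relay, screwdriver, wrench, meter, pliers, spray_can, glue, parts_bin from where it was at the start of the episode above 0.03 m).
It also fails if it takes over 58 s, if anything falls off the work surface, if the arm or the gripper's body presses on something with over 40 N, if the wrist force passes 120 N, or if a joint passes its speed limit or range.

## Working session

There is one attempt and no reset: what is moved stays moved. The work goes in short steps, Python scripts to look and compute and a tool call to move; the robot and the scene stay as the last step left them, time stands still between calls to the robot, and variables do not carry over. Pictures are saved under pics/ and viewed, at most 10 in all, crops included, and the job is handed in when it is done.

Besides the shell and the picture viewer there is one more tool, called after "Request:" as a command line: name --argument value ..., lists and objects as JSON in quotes. play_rows: Moves the arm, as the interface text tells. Its arguments: {"type":"object","properties":{"commands":{"type":"array"},"force":{"type":"number"}},"required":["commands"]}

```bash
mkdir -p pics
cat > h.py <<'E'
import numpy as np, cv2
from scipy.spatial.transform import Rotation as R
from workcell import bot
def cam(n):
    p=bot.camera_params(n); f=200/np.tan(np.radians(p['fov_y'])/2)
    return f,p['cx'],p['cy'],cv2.Rodrigues(np.array(p['rvec'],float))[0],np.array(p['tvec'],float).ravel()
def ray(c,u,v,z):
    f,cx,cy,M,t=c; o=-M.T@t; d=M.T@np.array([(u-cx)/f,(v-cy)/f,1]); return o+d*(z-o[2])/d[2]
def proj(c,P):
    f,cx,cy,M,t=c; q=M@np.array(P,float)+t; return np.array([cx+f*q[0]/q[2],cy+f*q[1]/q[2]])
def shift(target):
    s=bot.read_state(); r=R.from_rotvec(s['tcp_rot']); return r.inv().apply(np.array(target)-s['tool_pos'])/0.6
E
python3 - <<'E'
from h import *
import json
for n in ("scene","side"):
    cv2.imwrite(f"pics/{n}0.png",bot.read_camera(n)); c=cam(n); print(n,c[0],c[1:3],-c[3].T@c[4])
s=bot.read_state(); print({k:np.round(v,3).tolist() for k,v in s.items()}); print(R.from_rotvec(s['tcp_rot']).as_matrix().round(3))
c=cam("wrist");print(c[0],-c[3].T@c[4],c[3].round(3))
E
```

```text
scene 461.04247566683097 (322.4980541806641, 201.2460707088974) [ 1.33141178 -0.69427335  1.00050555]
side 403.93191249904635 (315.9777969557542, 198.7894660235122) [0.42915798 0.88726956 1.11928241]
{'time': 0.1, 'q': [-1.198, 0.265, 1.605, 0.0, 1.274, -0.037], 'joint_vel': [0.001, -0.001, -0.002, -0.001, -0.002, -0.001], 'joint_torque': [-0.0, -51.671, -36.859, 0.0, 0.006, -0.0], 'tool_pos': [0.269, -0.619, 0.255], 'tcp_rot': [-3.074, -0.639, 0.001], 'wrist_force': [-0.148, 0.302, 0.493], 'torque': [-0.04, 0.031, 0.07], 'grip_force': 0.0, 'width': 1.001}
[[ 0.917  0.398 -0.001]
 [ 0.398 -0.917  0.002]
 [ 0.    -0.002 -1.   ]]
331.36500527804526 [ 0.33152191 -0.59065271  0.37264689] [[ 0.399 -0.917 -0.002]
 [-0.882 -0.384  0.272]
 [-0.25  -0.106 -0.962]]
```

View pics/scene0.png

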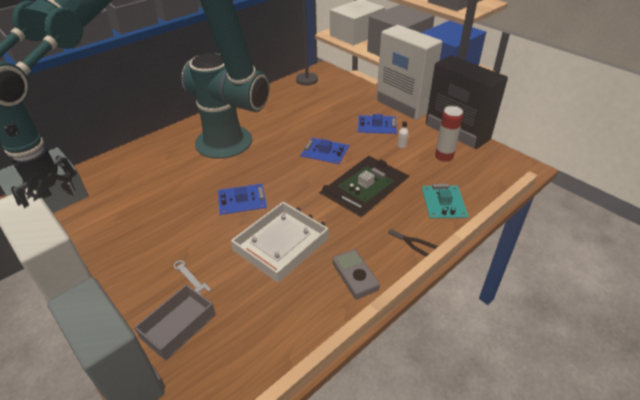

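View pics/side0.png

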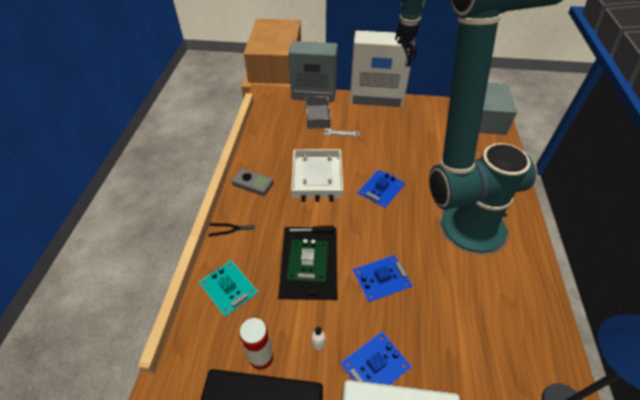

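Scene: housing at about (280,237), board with heat sink at (367,180). Side view: housing at (318,172) with glands on row 197, board at (307,258) with its strip at row 276; both have +y toward the side camera.

Run:
```python
from h import *
a=cam("scene");b=cam("side")
print("sink",ray(a,367,178,.04),ray(b,307,256,.04)); print("house",ray(a,280,238,.03),ray(b,318,173,.03))
P=ray(b,307,256,.04)
s=bot.read_state()
# wrist cam offset in tool frame
c=cam("wrist"); r=R.from_rotvec(s['tcp_rot']); print("camoff",r.inv().apply(-c[3].T@c[4]-s['tool_pos']), (c[3]@r.as_matrix()).round(3))
```

```text
sink [0.55613989 0.20051468 0.04      ] [0.54593197 0.21144124 0.04      ]
house [ 0.56376934 -0.17226711  0.03      ] [ 0.5553284 -0.1611776  0.03     ]
camoff [ 0.06872989 -0.00078902 -0.11755528] [[ 0.     1.     0.   ]
 [-0.962  0.    -0.272]
 [-0.272 -0.     0.962]]
```

Request:
play_rows --commands '[[[0.77, -0.563, -0.075, 0, 0, -0.37, -1], [0.77, -0.563, -0.075, 0, 0, -0.37, -1], [0.77, -0.563, -0.075, 0, 0, -0.37, -1], [0.77, -0.563, -0.075, 0, 0, -0.37, -1], [0.77, -0.563, -0.075, 0, 0, -0.37, -1], [0.77, -0.563, -0.075, 0, 0, -0.37, -1], [0.77, -0.563, -0.075, 0, 0, -0.37, -1], [0.77, -0.563, -0.075, 0, 0, -0.37, -1]]]'

```text
time: 0.9
tool_pos: [0.4708, -0.273, 0.2874]
tcp_rot: [-2.214, -2.228, 0.0]
wrist_force: [1.1, -0.8, -0.6]
width: 1.0
grip_force: 0.0
```

Run:
```python
from h import *
s=bot.read_state(); print(s['time'],s['tool_pos'],R.from_rotvec(s['tcp_rot']).as_matrix().round(3)); print(shift([.559,-.125,.30]))
```

```text
0.9 [ 0.47076622 -0.27298164  0.28740231] [[-0.007  1.    -0.   ]
 [ 1.     0.007  0.   ]
 [ 0.    -0.    -1.   ]]
[ 0.24567067  0.1486643  -0.02099024]
```

Request:
play_rows --commands '[[[0.245, 0.15, -0.02, 0, 0, 0, -1], [0.245, 0.15, -0.02, 0, 0, 0, -1], [0.245, 0.15, -0.02, 0, 0, 0, -1], [0.245, 0.15, -0.02, 0, 0, 0, -1], [0.245, 0.15, -0.02, 0, 0, 0, -1], [0.245, 0.15, -0.02, 0, 0, 0, -1]]]'

```text
time: 1.5
tool_pos: [0.5599, -0.1276, 0.299]
tcp_rot: [-2.218, -2.224, 0.002]
wrist_force: [-0.2, 1.1, -0.1]
width: 1.004
grip_force: 0.0
```

Run:
```python
from h import *
import pickle
c=cam("wrist"); im=bot.read_camera("wrist"); cv2.imwrite("pics/w1.png",im); pickle.dump(c,open("w1.pkl","wb"))
s=bot.read_state(); print(s['time'],s['tool_pos'])
print([proj(c,[.559+x,-.167+y,.047]).round() for x,y in((.092,.107),(.092,-.107),(-.092,-.107),(-.092,.107))])
```

```text
1.55 [ 0.55960043 -0.12827335  0.29905759]
[array([404., 110.]), array([391., 288.]), array([244., 287.]), array([233., 110.])]
```

View pics/w1.png

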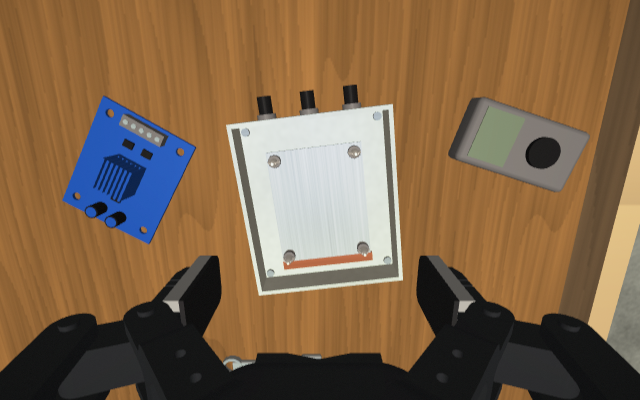

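Wrist view: housing rim corners near (227,125),(392,105),(402,279),(261,294); posts near (274,161),(354,152),(363,248),(289,257), glands at the top (+y). Yaw is a few degrees. Zooming for accurate centres.

Run:
```python
import cv2,numpy as np
im=cv2.imread("pics/w1.png")
t=[cv2.resize(im[v-16:v+16,u-20:u+20],None,fx=10,fy=9.3,interpolation=cv2.INTER_CUBIC) for u,v in((274,161),(354,152),(289,257),(363,248))]
t=[cv2.resize(x,(400,300)) for x in t]
cv2.imwrite("pics/z1.png",np.vstack([np.hstack(t[:2]),np.hstack(t[2:])]))
```

```text
(no output)
```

View pics/z1.png

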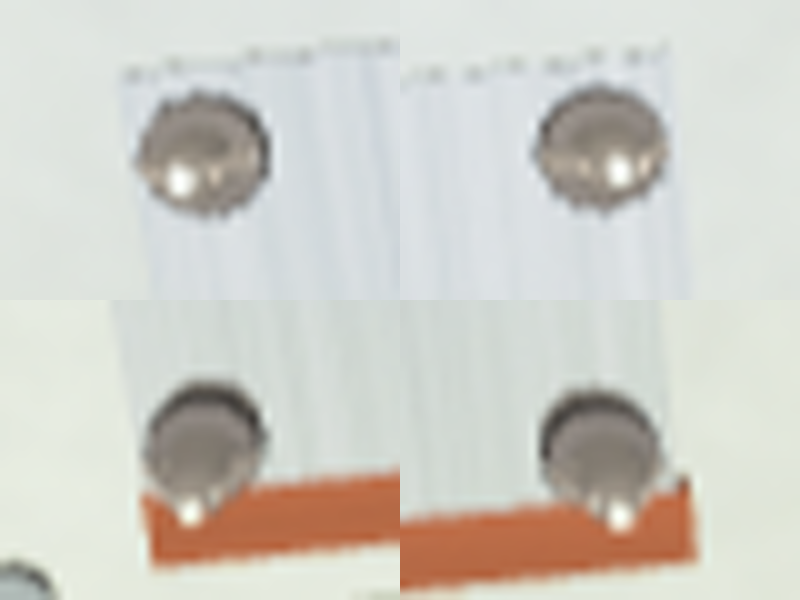

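Tile bright spots are the pin tips (pixels about (272,164),(356,154),(288,263),(365,255)), and the dark discs are the washers (about (274,161),(354,152),(289,255),(363,247)). Fitting centre, yaw and shoulder height.

Run:
```python
from h import *
import pickle
from scipy.optimize import least_squares
c=pickle.load(open("w1.pkl","rb"))
L=np.array([[46,60],[46,-60],[-46,-60],[-46,60]])/1e3
tip=np.array([[356,154.3],[365,255.3],[288,263.7],[272.1,164.3]])-.5
dsc=np.array([[354.1,151.8],[363,247.2],[289.5,255.8],[274.2,161.2]])-.5
def pts(p,dz):
    a=p[2];M=np.array([[np.cos(a),-np.sin(a)],[np.sin(a),np.cos(a)]])
    return [np.r_[p[:2]+M@l,p[3]+dz] for l in L]
def fit(T,D):
    def f(p):
        r=[]
        if T: r+=[proj(c,q) for q in pts(p,.0165)]
        if D: r+=[proj(c,q) for q in pts(p,0)]
        return (np.array(r)-np.vstack([x for x,k in((tip,T),(dsc,D)) if k])).ravel()
    s=least_squares(f,[.56,-.16,0,.03],x_scale=[.01,.01,.1,.01]); print(s.x.round(4),np.abs(s.fun).max().round(2),s.fun.round(1))
fit(1,1);fit(1,0);fit(0,1)
rim=[ray(c,u,v,.047) for u,v in((392,105),(402,279),(261,294),(227,125))]
print(np.mean(rim,0),[np.linalg.norm(rim[i]-rim[i-1]).round(4) for i in range(4)], np.arctan2(*(rim[0]-rim[3])[[1,0]]),np.arctan2(*(rim[1]-rim[2])[[1,0]]))
```

```text
[ 0.561  -0.1704  0.1238  0.0381] 1.43 [-0.3 -0.5 -0.2 -1.   0.2 -0.9  0.2 -0.4  0.1  0.1  0.   1.4 -0.1  1.
  0.1  0.4]
[ 0.561  -0.1706  0.1224  0.0404] 0.04 [ 0. -0.  0. -0. -0.  0.  0.  0.]
[ 0.561  -0.1703  0.1253  0.0353] 0.35 [-0.3 -0.3 -0.2  0.4  0.2  0.   0.3 -0. ]
[ 0.56204488 -0.16879598  0.047     ] [np.float64(0.1794), np.float64(0.2088), np.float64(0.1773), np.float64(0.2092)] 0.1198167706547726 0.1217862076926994
```

Request:
play_rows --commands '[[[0.61, -0.016, 0, 0, 0, 0, -1], [0.61, -0.016, 0, 0, 0, 0, -1], [0.61, -0.016, 0, 0, 0, 0, -1], [0.61, -0.016, 0, 0, 0, 0, -1], [0.61, -0.016, 0, 0, 0, 0, -1], [0.61, -0.016, 0, 0, 0, 0, -1], [0.61, -0.016, 0, 0, 0, 0, -1], [0.61, -0.016, 0, 0, 0, 0, -1]]]'

```text
time: 2.35
tool_pos: [0.5497, 0.2405, 0.2993]
tcp_rot: [-2.218, -2.224, -0.001]
wrist_force: [0.6, -0.3, 0.2]
width: 1.004
grip_force: 0.0
```

Request:
play_rows --commands '[[[0.01, 0, 0, 0, 0, 0, -1], [0.01, 0, 0, 0, 0, 0, -1], [0.01, 0, 0, 0, 0, 0, -1]]]'

```text
time: 2.65
tool_pos: [0.5504, 0.2421, 0.2995]
tcp_rot: [2.222, 2.22, -0.001]
wrist_force: [0.7, -0.4, -0.1]
width: 0.997
grip_force: 0.0
```

Run:
```python
from h import *
import pickle
c=cam("wrist"); im=bot.read_camera("wrist"); cv2.imwrite("pics/w2.png",im); pickle.dump(c,open("w2.pkl","wb"))
s=bot.read_state(); print(s['time'],s['tool_pos'])
```

```text
2.7 [0.55043856 0.24206122 0.29957815]
```

View pics/w2.png

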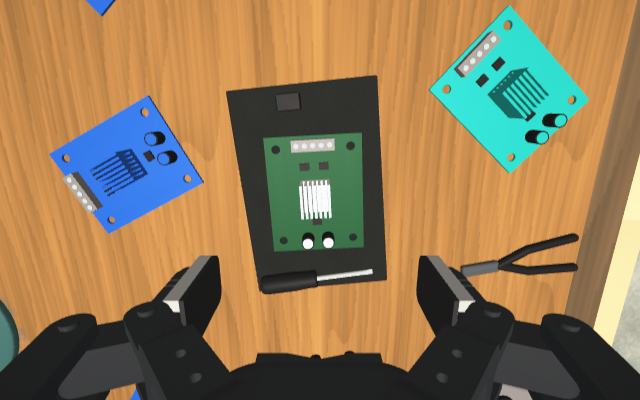

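Wrist view: green board with corners near (264,139),(362,133),(363,247),(274,251), holes near (275,149),(350,146),(352,237),(284,241), strip at the top (+y), heat sink at (316,200). Relay at (288,101), screwdriver along row 280.

Run:
```python
from h import *
import pickle
from scipy.optimize import least_squares
c=pickle.load(open("w2.pkl","rb")); im=cv2.imread("pics/w2.png")
g=im.astype(int); m=((g[...,1]>g[...,2]+20)&(g[...,1]>g[...,0]+10)).astype(np.uint8); m[:, :220]=0; m[:,400:]=0
ct=max(cv2.findContours(m,0,2)[0],key=cv2.contourArea)
q=cv2.approxPolyDP(cv2.convexHull(ct),8,True).reshape(-1,2); print(q.tolist())
P=np.array([ray(c,u,v,.008) for u,v in q]); print(P.round(4).tolist(), P.mean(0), [np.linalg.norm(P[i]-P[i-1]).round(4) for i in range(len(P))])
gray=cv2.cvtColor(im,6).astype(float); H=[]
for u,v in((350,146),(352,237),(284,241),(275,149)):
    w=gray[v-7:v+8,u-7:u+8]; k=np.clip(55-w,0,None) if w.min()<40 else np.clip(np.median(w)-15-w,0,None)
    y,x=np.mgrid[-7:8,-7:8]; H.append([u+(k*x).sum()/k.sum(),v+(k*y).sum()/k.sum()])
H=np.array(H); print(H.round(1).tolist())
W=np.array([ray(c,u,v,.007) for u,v in H]); print("holes ctr",W.mean(0),[np.linalg.norm(W[i]-W[i-1]).round(4) for i in range(4)])
for a,b in((0,3),(1,2)): d=W[a]-W[b]; print("yaw",np.arctan2(d[1],d[0]))
for a,b in((0,1),(3,2)): d=W[a]-W[b]; print("yaw",np.arctan2(-d[0],d[1]))
a=cam("scene")
```

```text
[[360, 132], [363, 246], [274, 251], [263, 138]]
[[0.6004, 0.2837, 0.008], [0.6095, 0.1346, 0.008], [0.4905, 0.1274, 0.008], [0.4827, 0.2766, 0.008]] [0.54576631 0.20558196 0.008     ] [np.float64(0.118), np.float64(0.1494), np.float64(0.1192), np.float64(0.1494)]
[[350.1, 145.3], [352.6, 236.7], [283.2, 240.1], [275.2, 149.3]]
holes ctr [0.54607643 0.20514614 0.007     ] [np.float64(0.0923), np.float64(0.1204), np.float64(0.0923), np.float64(0.1203)]
yaw 0.05347305087206722
yaw 0.05214639003243719
yaw 0.05283779995709963
yaw 0.052764780867080564
```

```bash
cat >> h.py <<'E'
def go(t,yaw=None):
    s=bot.read_state(); M=R.from_rotvec(s['tcp_rot']); A=M.as_matrix(); y=np.arctan2(-A[0,0],A[1,0])
    print("t",round(s['time'],2),"pos",np.round(s['tool_pos'],4),"yaw",round(y,4),"tilt",A[:2,2].round(4),"F",np.round(s['wrist_force'],2),"w",round(s['width'],3),"shift",shift(t).round(4),"turn",None if yaw is None else round(-(yaw-y)/np.pi,4))
E
python3 -c "
from h import *
go([.5461,.2051,.08],.053);go([.5461,.2051,.037],.053)"
```

```text
t 2.7 pos [0.5504 0.2421 0.2996] yaw -0.0009 tilt [-0.0001 -0.0008] F [-0.14 -0.66 -0.66] w 0.997 shift [-0.0613 -0.0071  0.366 ] turn -0.0172
t 2.7 pos [0.5504 0.2421 0.2996] yaw -0.0009 tilt [-0.0001 -0.0008] F [-0.14 -0.66 -0.66] w 0.997 shift [-0.0613 -0.0071  0.4377] turn -0.0172
```

Request:
play_rows --commands '[[[-0.061, -0.007, 0.18, 0, 0, -0.017, -1], [-0.061, -0.007, 0.36, 0, 0, -0.017, -1], [-0.061, -0.007, 0.36, 0, 0, -0.017, -1], [-0.061, -0.007, 0.36, 0, 0, -0.017, -1], [-0.061, -0.007, 0.4, 0, 0, -0.017, -1], [-0.061, -0.007, 0.42, 0, 0, -0.017, -1], [-0.061, -0.007, 0.435, 0, 0, -0.017, -1], [-0.061, -0.007, 0.435, 0, 0, -0.017, -1]]]'

```text
time: 3.5
tool_pos: [0.5469, 0.2072, 0.0393]
tcp_rot: [2.16, 2.28, 0.001]
wrist_force: [-0.3, 0.2, -1.0]
width: 0.997
grip_force: 0.0
```

```bash
python3 -c "
from h import *
go([.5461,.2051,.037],.053)"
```

```text
t 3.5 pos [0.5469 0.2072 0.0393] yaw 0.0539 tilt [0.0009 0.0003] F [-0.29  0.21 -1.04] w 0.997 shift [-0.0035 -0.0015  0.0039] turn 0.0003
```

Request:
play_rows --commands '[[[-0.003, -0.001, 0.003, 0, 0, 0, -1], [-0.003, -0.001, 0.003, 0, 0, 0, 1], [-0.003, -0.001, 0.003, 0, 0, 0, 1], [-0.003, -0.001, 0.003, 0, 0, 0, 1], [-0.003, -0.001, 0.003, 0, 0, 0, 1], [-0.003, -0.001, 0.003, 0, 0, 0, 1], [-0.003, -0.001, 0.003, 0, 0, 0, 1], [-0.003, -0.001, 0.003, 0, 0, 0, 1]]]' --force 50

```text
time: 4.3
tool_pos: [0.5463, 0.2061, 0.0379]
tcp_rot: [2.159, 2.281, 0.003]
wrist_force: [0.1, 0.2, 6.6]
width: 0.415
grip_force: 52.9
```

Request:
play_rows --commands '[[[0, 0, 0, 0, 0, 0, 1], [0, 0, 0, 0, 0, 0, 1], [0, 0, 0, 0, 0, 0, 1], [0, 0, 0, 0, 0, 0, 1]]]'

```text
time: 4.7
tool_pos: [0.5464, 0.2061, 0.0379]
tcp_rot: [2.159, 2.281, 0.003]
wrist_force: [-0.6, -0.2, 5.2]
width: 0.415
grip_force: 52.9
```

```bash
python3 -c "
from h import *
go([.5461,.2051,.16],.053);print(bot.read_state()['grip_force'])"
```

```text
t 4.7 pos [0.5464 0.2061 0.0379] yaw 0.0548 tilt [0.0018 0.0007] F [-0.64 -0.23  5.17] w 0.415 shift [-1.500e-03 -2.000e-04 -2.035e-01] turn 0.0006
52.86281704902649
```

Request:
play_rows --commands '[[[0, 0, -0.02, 0, 0, 0, 1], [0, 0, -0.06, 0, 0, 0, 1], [0, 0, -0.12, 0, 0, 0, 1], [0, 0, -0.18, 0, 0, 0, 1], [0, 0, -0.2, 0, 0, 0, 1], [0, 0, -0.2, 0, 0, 0, 1]]]'

```text
time: 5.3
tool_pos: [0.5468, 0.2062, 0.1591]
tcp_rot: [2.158, 2.28, 0.006]
wrist_force: [1.0, 0.3, -2.4]
width: 0.411
grip_force: 52.0
```

```bash
python3 -c "
from h import *
go([.561,-.1696,.16],.122)
c=cam('wrist');cv2.imwrite('pics/w3.png',bot.read_camera('wrist'));import pickle;pickle.dump(c,open('w3.pkl','wb'))"
```

```text
t 5.3 pos [0.5468 0.2062 0.1591] yaw 0.0548 tilt [0.0043 0.0014] F [ 0.98  0.32 -2.45] w 0.411 shift [-0.6267 -0.0107 -0.0022] turn -0.0214
```

View pics/w3.png

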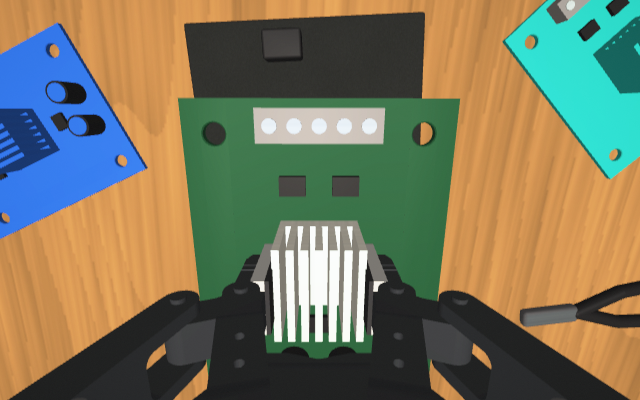

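Board held squarely; the +y holes are at about (214,133) and (424,133), back edge corners (179,99),(460,98). I'll compute the board's offset from the TCP.

Run:
```python
from h import *
import pickle
c=pickle.load(open("w3.pkl","rb")); s=bot.read_state(); A=R.from_rotvec(s['tcp_rot'])
for z in (s['tool_pos'][2]-.030,s['tool_pos'][2]-.034):
  for n,p in (("holes",((214,133),(424,133))),("edge",((179,99),(460,98)))):
    P=[A.inv().apply(ray(c,u,v,z)-s['tool_pos']) for u,v in p]; print(n,np.round(P,4).tolist(),np.linalg.norm(P[0]-P[1]).round(4))
```

```text
holes [[0.0597, -0.0454, 0.03], [0.0597, 0.0479, 0.03]] 0.0932
edge [[0.0741, -0.0592, 0.03], [0.0745, 0.0622, 0.0301]] 0.1214
holes [[0.0594, -0.0466, 0.034], [0.0594, 0.0491, 0.034]] 0.0957
edge [[0.0742, -0.0608, 0.034], [0.0746, 0.0639, 0.0341]] 0.1246
```

Request:
play_rows --commands '[[[-0.03, -0.001, 0, 0, 0, -0.002, 1], [-0.1, -0.002, 0, 0, 0, -0.005, 1], [-0.18, -0.004, 0, 0, 0, -0.01, 1], [-0.26, -0.006, 0, 0, 0, -0.012, 1], [-0.34, -0.008, 0, 0, 0, -0.015, 1], [-0.42, -0.01, 0, 0, 0, -0.018, 1], [-0.5, -0.011, 0, 0, 0, -0.021, 1], [-0.57, -0.011, 0, 0, 0, -0.021, 1]]]'

```text
time: 6.15
tool_pos: [0.5552, -0.1379, 0.1534]
tcp_rot: [-2.081, -2.347, 0.004]
wrist_force: [-0.1, 0.3, -1.1]
width: 0.414
grip_force: 51.9
```

Request:
play_rows --commands '[[[-0.04, 0, 0, 0, 0, 0, 1], [-0.055, 0, 0, 0, 0, 0, 1], [-0.055, 0, 0, 0, 0, 0, 1], [-0.055, 0, 0, 0, 0, 0, 1]]]'

```text
time: 6.55
tool_pos: [0.5605, -0.1677, 0.1551]
tcp_rot: [-2.081, -2.349, 0.001]
wrist_force: [0.2, 0.6, -1.9]
width: 0.412
grip_force: 51.9
```

```bash
python3 -c "
from h import *
go([.56,-.1701,.1],.122)"
```

```text
t 6.55 pos [ 0.5605 -0.1677  0.1551] yaw 0.1208 tilt [-0.003   0.0017] F [ 0.23  0.64 -1.93] w 0.412 shift [-0.0041 -0.001   0.0918] turn -0.0004
```

Request:
play_rows --commands '[[[-0.004, -0.001, 0.03, 0, 0, 0, 1], [-0.004, -0.001, 0.06, 0, 0, 0, 1], [-0.004, -0.001, 0.09, 0, 0, 0, 1], [-0.004, -0.001, 0.095, 0, 0, 0, 1], [-0.004, -0.001, 0.095, 0, 0, 0, 1], [-0.004, -0.001, 0.095, 0, 0, 0, 1]]]'

```text
time: 7.15
tool_pos: [0.5619, -0.1707, 0.1006]
tcp_rot: [2.081, 2.352, 0.001]
wrist_force: [0.3, -0.7, -1.4]
width: 0.416
grip_force: 51.8
```

```bash
python3 -c "
from h import *
go([.56,-.1701,.085],.122)
c=cam('wrist');im=bot.read_camera('wrist')
cv2.imwrite('pics/w4f.png',im)
cv2.imwrite('pics/w4.png',np.hstack([cv2.resize(im[100:170,u:u+80],(400,350),interpolation=2) for u in (175,385)]))
S=cam('side');sd=bot.read_camera('side');u,v=proj(S,[.56,-.17,.06]).astype(int);cv2.imwrite('pics/s4.png',sd)"
```

```text
t 7.15 pos [ 0.5619 -0.1707  0.1006] yaw 0.1219 tilt [ 0.0011 -0.0003] F [ 0.31 -0.74 -1.39] w 0.416 shift [ 0.0014 -0.003   0.0261] turn -0.0
```

View pics/w4.png

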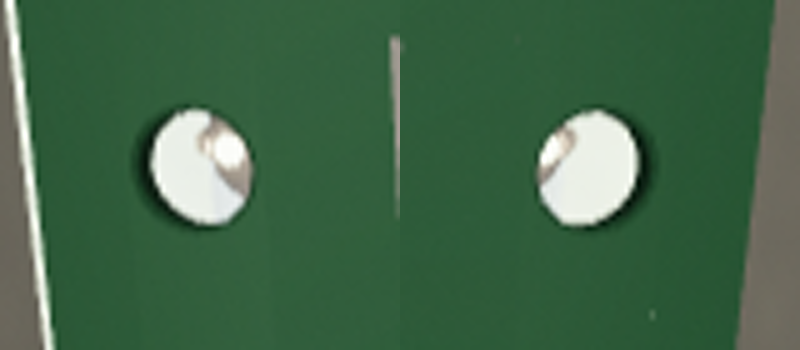

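Both pin tips show through the +y holes: tips at about (220.8,129.6) and (415.4,129.6), hole outlines centred at (213.5,133.4) and (424.5,133.4).

Run:
```python
from h import *
c=cam('wrist'); s=bot.read_state(); A=R.from_rotvec(s['tcp_rot']); z=s['tool_pos'][2]
for dz in (.0275,.030):
  H=np.array([A.inv().apply(ray(c,u,v,z-dz)-s['tool_pos']) for u,v in((213.5,133.4),(424.5,133.4))])
  for zt in (.055,.058):
    T=np.array([A.inv().apply(ray(c,u,v,zt)-s['tool_pos']) for u,v in((220.8,129.6),(415.4,129.6))])
    print(dz,zt,"H",H[:,:2].round(4).tolist(),"T",T[:,:2].round(4).tolist(),"diff",((T-H)*1e3)[:,:2].round(1).tolist())
```

```text
0.0275 0.055 H [[0.0595, -0.0456], [0.0595, 0.045]] T [[0.0599, -0.0477], [0.0599, 0.0464]] diff [[0.4, -2.1], [0.5, 1.3]]
0.0275 0.058 H [[0.0595, -0.0456], [0.0595, 0.045]] T [[0.0601, -0.0469], [0.0601, 0.0455]] diff [[0.6, -1.2], [0.6, 0.5]]
0.03 0.055 H [[0.0593, -0.0464], [0.0593, 0.0458]] T [[0.0599, -0.0477], [0.0599, 0.0464]] diff [[0.6, -1.3], [0.6, 0.5]]
0.03 0.058 H [[0.0593, -0.0464], [0.0593, 0.0458]] T [[0.0601, -0.0469], [0.0601, 0.0455]] diff [[0.8, -0.5], [0.8, -0.3]]
```

Request:
play_rows --commands '[[[0.001, -0.001, 0.008, 0, 0, 0, 1], [0.001, -0.001, 0.014, 0, 0, 0, 1], [0.001, -0.001, 0.018, 0, 0, 0, 1], [0.001, -0.001, 0.022, 0, 0, 0, 1], [0.001, -0.001, 0.022, 0, 0, 0, 1], [0.001, -0.001, 0.022, 0, 0, 0, 1]]]'

```text
time: 7.85
tool_pos: [0.5605, -0.1709, 0.0865]
tcp_rot: [-2.083, -2.351, 0.0]
wrist_force: [-0.1, 1.2, -2.9]
width: 0.41
grip_force: 51.8
```

Request:
play_rows --commands '[[[0, 0, 0.002, 0, 0, 0, 1], [0, 0, 0.002, 0, 0, 0, 1], [0, 0, 0.002, 0, 0, 0, 1]]]'

```text
time: 8.15
tool_pos: [0.5606, -0.1708, 0.0855]
tcp_rot: [2.083, 2.351, 0.0]
wrist_force: [-0.3, 0.2, -1.8]
width: 0.41
grip_force: 51.9
```

Request:
play_rows --commands '[[[0, 0, 0.002, 0, 0, 0, 1], [0, 0, 0.002, 0, 0, 0, 1], [0, 0, 0.002, 0, 0, 0, 1]]]'

```text
time: 8.45
tool_pos: [0.5607, -0.1709, 0.0843]
tcp_rot: [2.083, 2.351, 0.0]
wrist_force: [0.1, -0.5, -1.1]
width: 0.417
grip_force: 51.9
```

Request:
play_rows --commands '[[[0, 0, 0.001, 0, 0, 0, 1], [0, 0, 0.002, 0, 0, 0, 1], [0, 0, 0.002, 0, 0, 0, 1], [0, 0, 0.002, 0, 0, 0, 1]]]'

```text
time: 8.85
tool_pos: [0.5609, -0.1709, 0.0832]
tcp_rot: [2.083, 2.351, 0.0]
wrist_force: [2.0, 0.7, -1.6]
width: 0.416
grip_force: 51.9
```

Request:
play_rows --commands '[[[0, 0, 0.001, 0, 0, 0, 1], [0, 0, 0.002, 0, 0, 0, 1], [0, 0, 0.002, 0, 0, 0, 1], [0, 0, 0.002, 0, 0, 0, 1]]]'

```text
time: 9.25
tool_pos: [0.561, -0.1709, 0.0821]
tcp_rot: [2.083, 2.351, 0.001]
wrist_force: [1.5, 0.8, -1.4]
width: 0.418
grip_force: 52.0
```

Request:
play_rows --commands '[[[0, 0, 0.001, 0, 0, 0, 1], [0, 0, 0.002, 0, 0, 0, 1], [0, 0, 0.002, 0, 0, 0, 1], [0, 0, 0.002, 0, 0, 0, 1]]]'

```text
time: 9.65
tool_pos: [0.561, -0.1709, 0.081]
tcp_rot: [2.083, 2.351, 0.001]
wrist_force: [2.8, 0.5, 1.1]
width: 0.414
grip_force: 52.3
```

Request:
play_rows --commands '[[[0, 0, 0.001, 0, 0, 0, 1], [0, 0, 0.002, 0, 0, 0, 1], [0, 0, 0.002, 0, 0, 0, 1], [0, 0, 0.002, 0, 0, 0, 1]]]'

```text
time: 10.05
tool_pos: [0.5609, -0.1709, 0.0798]
tcp_rot: [2.083, 2.351, 0.001]
wrist_force: [1.7, 0.5, 4.0]
width: 0.415
grip_force: 52.7
```

Request:
play_rows --commands '[[[0, 0, 0, 0, 0, 0, 0], [0, 0, 0, 0, 0, 0, -1], [0, 0, 0, 0, 0, 0, -1], [0, 0, 0, 0, 0, 0, -1], [0, 0, -0.05, 0, 0, 0, -1], [0, 0, -0.1, 0, 0, 0, -1], [0, 0, -0.18, 0, 0, 0, -1], [0.05, 0, -0.2, 0, 0, 0, -1]]]'

```text
time: 10.85
tool_pos: [0.5604, -0.1442, 0.2055]
tcp_rot: [2.08, 2.341, 0.005]
wrist_force: [0.5, 0.3, 0.3]
width: 1.0
grip_force: 0.0
```

Request:
play_rows --commands '[[[0.04, 0, -0.08, 0, 0, 0, -1], [0.04, 0, -0.08, 0, 0, 0, -1], [0.04, 0, -0.08, 0, 0, 0, 1], [0.04, 0, -0.08, 0, 0, 0, 1], [0.04, 0, -0.08, 0, 0, 0, 1], [0.04, 0, -0.08, 0, 0, 0, 1]]]'

```text
time: 11.45
tool_pos: [0.5532, -0.1176, 0.2455]
tcp_rot: [-2.082, -2.348, 0.002]
wrist_force: [0.7, -0.4, -1.4]
width: 0.328
grip_force: 0.0
```

```bash
python3 -c "
from h import *
go([.56,-.1701,.085],.122)
c=cam('wrist');im=bot.read_camera('wrist');import pickle;pickle.dump(c,open('w5.pkl','wb'))
cv2.imwrite('pics/w5.png',im)"
```

```text
t 11.45 pos [ 0.5532 -0.1176  0.2455] yaw 0.12 tilt [-0.0032  0.0007] F [ 0.73 -0.37 -1.43] w 0.328 shift [-0.0886  0.0017  0.2674] turn -0.0006
```

View pics/w5.png

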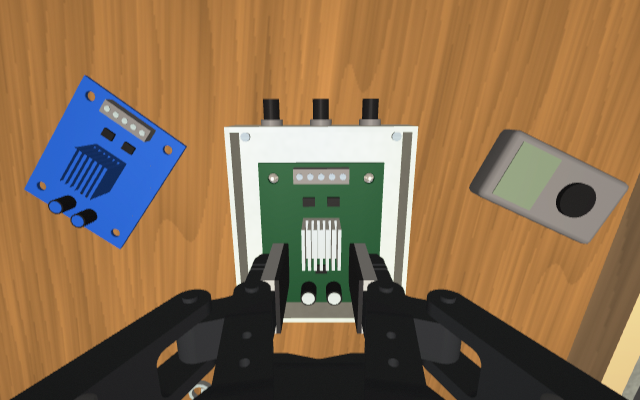

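Board lies on the four tips, both +y pins showing through their holes at (273,178),(369,178), strip on the gland side. Now pressing corner by corner with closed fingertips, slightly inward of the corners to limit tilt.

```bash
python3 -c "
from h import *
go([.6028,-.1417,.09],.122)"
```

```text
t 11.5 pos [ 0.5533 -0.1176  0.2458] yaw 0.12 tilt [-0.0027  0.0007] F [-0.77 -0.14  0.14] w 0.234 shift [-0.0501  0.0777  0.2594] turn -0.0006
```

Request:
play_rows --commands '[[[-0.05, 0.078, 0.05, 0, 0, 0, 1], [-0.05, 0.078, 0.1, 0, 0, 0, 1], [-0.05, 0.078, 0.16, 0, 0, 0, 1], [-0.05, 0.078, 0.22, 0, 0, 0, 1], [-0.05, 0.078, 0.25, 0, 0, 0, 1], [-0.05, 0.078, 0.258, 0, 0, 0, 1], [-0.05, 0.078, 0.258, 0, 0, 0, 1], [-0.05, 0.078, 0.258, 0, 0, 0, 1]]]'

```text
time: 12.3
tool_pos: [0.6052, -0.1418, 0.0939]
tcp_rot: [2.082, 2.35, 0.001]
wrist_force: [1.3, -0.6, 0.2]
width: -0.002
grip_force: 0.0
```

```bash
python3 -c "
from h import *
go([.6028,-.1417,.080],.122)"
```

```text
t 12.3 pos [ 0.6052 -0.1418  0.0939] yaw 0.1206 tilt [ 0.002  -0.0005] F [ 1.25 -0.65  0.22] w -0.002 shift [ 0.0006 -0.004   0.0232] turn -0.0004
```

Request:
play_rows --commands '[[[0, -0.003, 0.008, 0, 0, 0, 1], [0, -0.003, 0.014, 0, 0, 0, 1], [0, -0.003, 0.02, 0, 0, 0, 1], [0, -0.003, 0.024, 0, 0, 0, 1], [0, -0.003, 0.024, 0, 0, 0, 1]]]'

```text
time: 12.8
tool_pos: [0.602, -0.1415, 0.0778]
tcp_rot: [-2.083, -2.351, 0.001]
wrist_force: [-0.1, -0.3, -0.1]
width: 0.001
grip_force: 0.0
```

Request:
play_rows --commands '[[[0, 0, 0.002, 0, 0, 0, 1], [0, 0, 0.004, 0, 0, 0, 1], [0, 0, 0.004, 0, 0, 0, 1]]]'

```text
time: 13.1
tool_pos: [0.6024, -0.1416, 0.0757]
tcp_rot: [2.083, 2.351, -0.0]
wrist_force: [-0.1, -0.8, 0.0]
width: 0.001
grip_force: 0.0
```

Request:
play_rows --commands '[[[0, 0, 0.002, 0, 0, 0, 1], [0, 0, 0.004, 0, 0, 0, 1], [0, 0, 0.004, 0, 0, 0, 1]]]'

```text
time: 13.4
tool_pos: [0.6026, -0.1416, 0.0738]
tcp_rot: [2.083, 2.351, 0.0]
wrist_force: [-0.4, -0.2, 1.9]
width: 0.003
grip_force: 1.3
```

Request:
play_rows --commands '[[[0, 0, 0.0015, 0, 0, 0, 1], [0, 0, 0.003, 0, 0, 0, 1], [0, 0, 0.004, 0, 0, 0, 1], [0, 0, 0.004, 0, 0, 0, 1]]]'

```text
time: 13.8
tool_pos: [0.6026, -0.1416, 0.0714]
tcp_rot: [2.083, 2.351, 0.001]
wrist_force: [-0.8, 0.5, 3.0]
width: 0.004
grip_force: 1.6
```

Request:
play_rows --commands '[[[0, 0, 0.0015, 0, 0, 0, 1], [0, 0, 0.003, 0, 0, 0, 1], [0, 0, 0.004, 0, 0, 0, 1], [0, 0, 0.004, 0, 0, 0, 1]]]'

```text
time: 14.2
tool_pos: [0.6028, -0.1416, 0.0691]
tcp_rot: [2.083, 2.351, 0.001]
wrist_force: [-0.6, 0.9, 5.3]
width: 0.004
grip_force: 2.9
```

Request:
play_rows --commands '[[[0, 0, 0.0015, 0, 0, 0, 1], [0, 0, 0.003, 0, 0, 0, 1], [0, 0, 0.003, 0, 0, 0, 1]]]'

```text
time: 14.5
tool_pos: [0.6027, -0.1417, 0.0673]
tcp_rot: [2.083, 2.351, 0.0]
wrist_force: [-0.9, 0.1, 6.3]
width: 0.001
grip_force: 2.9
```

Request:
play_rows --commands '[[[0, 0, 0.001, 0, 0, 0, 1], [0, 0, 0.002, 0, 0, 0, 1], [0, 0, 0.002, 0, 0, 0, 1]]]'

```text
time: 14.8
tool_pos: [0.6028, -0.1417, 0.0665]
tcp_rot: [2.083, 2.351, 0.001]
wrist_force: [-1.0, 0.7, 7.3]
width: -0.001
grip_force: 4.0
```

Request:
play_rows --commands '[[[0, 0, 0.001, 0, 0, 0, 1], [0, 0, 0.002, 0, 0, 0, 1], [0, 0, 0.002, 0, 0, 0, 1]]]'

```text
time: 15.1
tool_pos: [0.6028, -0.1417, 0.0658]
tcp_rot: [2.083, 2.351, 0.001]
wrist_force: [-2.8, 1.9, 11.5]
width: 0.004
grip_force: 5.4
```

Request:
play_rows --commands '[[[0, 0, 0, 0, 0, 0, 1]]]'

```text
time: 15.2
tool_pos: [0.6028, -0.1417, 0.0658]
tcp_rot: [2.083, 2.351, 0.001]
wrist_force: [-3.5, 1.4, 11.0]
width: 0.001
grip_force: 5.4
```

Request:
play_rows --commands '[[[0, 0, 0.0003, 0, 0, 0, 1]]]'

```text
time: 15.3
tool_pos: [0.6029, -0.1418, 0.0657]
tcp_rot: [2.083, 2.351, 0.001]
wrist_force: [-3.9, 1.8, 12.0]
width: -0.002
grip_force: 5.7
```

Request:
play_rows --commands '[[[0, 0, 0.0006, 0, 0, 0, 1], [0, 0, 0.0006, 0, 0, 0, 1]]]'

```text
time: 15.5
tool_pos: [0.6029, -0.1417, 0.0656]
tcp_rot: [2.083, 2.351, 0.001]
wrist_force: [-4.2, 1.0, 11.6]
width: 0.003
grip_force: 6.1
```

```bash
python3 -c "
from h import *
go([.6028,-.1417,.080],.122)
im=bot.read_camera('wrist');c=cam('wrist');sd=bot.read_camera('scene');u,v=proj(cam('scene'),[.56,-.17,.05]).astype(int)
go([.6028,-.1417,.080],.122)
cv2.imwrite('pics/w6.png',np.hstack([cv2.resize(im,(500,312)),cv2.resize(sd[v-50:v+50,u-48:u+48],(300,312),interpolation=2)]))"
```

```text
t 15.5 pos [ 0.6029 -0.1417  0.0656] yaw 0.1208 tilt [ 0.0009 -0.0002] F [-4.18  0.95 11.64] w 0.003 shift [ 0.0001 -0.0001 -0.024 ] turn -0.0004
t 15.6 pos [ 0.6029 -0.1417  0.0656] yaw 0.1208 tilt [ 0.0009 -0.0003] F [-3.69  1.7  13.26] w -0.002 shift [ 0.0001 -0.0001 -0.024 ] turn -0.0004
```

View pics/w6.png

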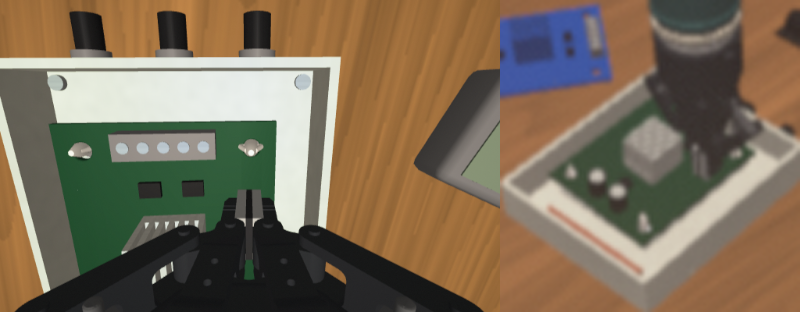

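Wrist view under load: post_0 at (251,147) and post_3 at (80,150) of the composite; post_0 appears with spread prongs, the board is tilted mildly. I'll measure the head widths numerically instead of viewing again.

```bash
cat >> h.py <<'E'
C0=np.array([.561,-.171]);YAW=.122
def bw(x,y): a=YAW; return C0+np.array([[np.cos(a),-np.sin(a)],[np.sin(a),np.cos(a)]])@np.array([x,y])
def heads(z,name="w",im=None):
    """width (mm, along board x) and height of the non-green blob at each visible post"""
    c=cam("wrist"); im=bot.read_camera("wrist"); cv2.imwrite(f"pics/{name}.png",im); hsv=cv2.cvtColor(im,cv2.COLOR_BGR2HSV)
    m=(~cv2.inRange(hsv,(45,70,20),(85,255,255))>0).astype(np.uint8)
    for i,(x,y) in enumerate(((.046,.06),(.046,-.06),(-.046,-.06),(-.046,.06))):
        u,v=proj(c,[*bw(x,y),z+.006])
        if not(12<u<628 and 12<v<388): print(i,"out");continue
        n,l,st,ce=cv2.connectedComponentsWithStats(m)
        k=l[int(v)-3:int(v)+4,int(u)-3:int(u)+4]; k=k[k>0]
        if not len(k): print(i,"none");continue
        j=np.bincount(k).argmax(); w=st[j]; mm=1e3/ (np.linalg.norm(proj(c,[*bw(x+.001,y),z])-proj(c,[*bw(x,y),z]))*1e3)
        print(i,"px",int(u),int(v),"bbox",w[:4].tolist(),"area",w[4],"width mm",round(w[2]*mm,1),"mm/px",round(mm,3))
        if w[4]<3000:
            L=(l==j)[w[1]:w[1]+w[3],w[0]:w[0]+w[2]]; print("   rowwidths mm",(L.sum(1)*mm).round(1).tolist())
E
python3 -c "
from h import *
heads(.045,'w7')"
```

```text
0 px 321 193 bbox [305, 178, 33, 23] area 494 width mm 14.2 mm/px 0.429
   rowwidths mm [3.4, 5.1, 6.0, 7.3, 7.7, 8.6, 12.4, 13.3, 13.7, 13.7, 14.2, 13.7, 13.7, 12.9, 11.6, 10.3, 9.0, 7.7, 7.3, 6.9, 5.6, 4.7, 3.0]
1 out
2 out
3 px 98 193 bbox [87, 182, 31, 22] area 512 width mm 13.3 mm/px 0.428
   rowwidths mm [3.4, 6.0, 6.8, 8.1, 9.0, 9.8, 10.3, 11.1, 11.5, 12.4, 12.4, 12.8, 13.3, 13.3, 13.3, 13.3, 13.3, 12.4, 11.5, 7.7, 4.7, 2.6]
```

Request:
play_rows --commands '[[[0, 0, -0.015, 0, 0, 0, 1], [0, 0, -0.03, 0, 0, 0, 1], [-0.05, 0, -0.03, 0, 0, 0, 1], [-0.097, 0, -0.03, 0, 0, 0, 1], [-0.097, 0, -0.03, 0, 0, 0, 1], [-0.097, 0, -0.02, 0, 0, 0, 1], [-0.097, 0, -0.012, 0, 0, 0, 1], [-0.097, 0, -0.012, 0, 0, 0, 1]]]'

```text
time: 16.45
tool_pos: [0.608, -0.198, 0.0693]
tcp_rot: [-2.08, -2.35, 0.002]
wrist_force: [-0.1, -0.1, -0.8]
width: -0.001
grip_force: 0.0
```

```bash
python3 -c "
from h import *
print(bw(.045,-.034));go([*bw(.045,-.034),.070],.122);heads(.045,'w8')"
```

```text
[ 0.60980324 -0.19927089]
t 16.45 pos [ 0.608  -0.198   0.0693] yaw 0.1215 tilt [-0.0031  0.0014] F [-0.13 -0.11 -0.76] w -0.001 shift [-0.0024  0.0028 -0.0012] turn -0.0002
0 px 327 45 bbox [308, 34, 36, 32] area 736 width mm 14.2 mm/px 0.394
   rowwidths mm [2.8, 4.3, 5.1, 5.9, 6.7, 7.5, 7.5, 8.3, 9.8, 11.0, 12.6, 13.4, 13.8, 14.2, 14.2, 14.2, 14.2, 13.4, 12.6, 9.5, 9.5, 9.1, 9.1, 9.1, 8.7, 8.3, 7.5, 7.5, 6.7, 5.9, 4.7, 3.2]
1 px 325 321 bbox [0, 0, 640, 400] area 173251 width mm 314.9 mm/px 0.492
2 px 131 321 bbox [122, 312, 24, 20] area 343 width mm 11.8 mm/px 0.493
   rowwidths mm [3.9, 6.4, 7.9, 8.9, 9.4, 9.9, 10.3, 10.8, 10.8, 10.8, 11.3, 11.3, 10.8, 10.8, 8.9, 7.4, 6.4, 5.4, 4.4, 3.0]
3 px 82 45 bbox [67, 34, 35, 30] area 691 width mm 13.8 mm/px 0.394
   rowwidths mm [0.8, 3.5, 6.3, 9.1, 10.6, 11.4, 11.8, 12.2, 12.6, 13.0, 13.0, 13.0, 12.6, 12.6, 12.2, 11.8, 11.4, 10.6, 10.3, 9.9, 9.5, 9.1, 8.3, 7.5, 6.7, 6.3, 5.5, 4.7, 3.9, 2.0]
```

Request:
play_rows --commands '[[[-0.002, 0.002, 0.002, 0, 0, 0, 1], [-0.002, 0.002, 0.003, 0, 0, 0, 1], [-0.002, 0.002, 0.003, 0, 0, 0, 1]]]'

```text
time: 16.8
tool_pos: [0.6109, -0.2002, 0.0694]
tcp_rot: [2.083, 2.352, 0.0]
wrist_force: [0.0, -0.1, -0.2]
width: 0.002
grip_force: 0.0
```

Request:
play_rows --commands '[[[0, 0, 0.0015, 0, 0, 0, 1], [0, 0, 0.002, 0, 0, 0, 1], [0, 0, 0.002, 0, 0, 0, 1]]]'

```text
time: 17.1
tool_pos: [0.6108, -0.2004, 0.0682]
tcp_rot: [2.083, 2.351, 0.0]
wrist_force: [0.0, -0.8, 1.0]
width: 0.0
grip_force: 0.2
```

Request:
play_rows --commands '[[[0, 0, 0.0015, 0, 0, 0, 1], [0, 0, 0.002, 0, 0, 0, 1], [0, 0, 0.002, 0, 0, 0, 1]]]'

```text
time: 17.4
tool_pos: [0.6109, -0.2004, 0.0674]
tcp_rot: [2.083, 2.351, 0.0]
wrist_force: [-0.6, 0.4, 3.6]
width: 0.001
grip_force: 2.1
```

Request:
play_rows --commands '[[[0, 0, 0.001, 0, 0, 0, 1], [0, 0, 0.0015, 0, 0, 0, 1], [0, 0, 0.0015, 0, 0, 0, 1]]]'

```text
time: 17.7
tool_pos: [0.6109, -0.2004, 0.0667]
tcp_rot: [2.083, 2.351, 0.0]
wrist_force: [-0.4, 0.9, 5.5]
width: -0.001
grip_force: 3.0
```

Request:
play_rows --commands '[[[0, 0, 0.001, 0, 0, 0, 1], [0, 0, 0.0015, 0, 0, 0, 1], [0, 0, 0.0015, 0, 0, 0, 1]]]'

```text
time: 18.0
tool_pos: [0.611, -0.2005, 0.0662]
tcp_rot: [2.083, 2.351, 0.0]
wrist_force: [-1.7, 0.9, 7.7]
width: 0.001
grip_force: 4.0
```

Request:
play_rows --commands '[[[0, 0, 0.001, 0, 0, 0, 1], [0, 0, 0.001, 0, 0, 0, 1]]]'

```text
time: 18.2
tool_pos: [0.611, -0.2005, 0.0659]
tcp_rot: [2.083, 2.351, 0.0]
wrist_force: [-2.3, 0.9, 9.9]
width: 0.004
grip_force: 4.6
```

Request:
play_rows --commands '[[[0, 0, 0.0005, 0, 0, 0, 1], [0, 0, 0.0005, 0, 0, 0, 1]]]'

```text
time: 18.4
tool_pos: [0.611, -0.2005, 0.0657]
tcp_rot: [2.083, 2.351, 0.0]
wrist_force: [-2.8, 1.7, 10.0]
width: -0.002
grip_force: 5.0
```

Request:
play_rows --commands '[[[0, 0, 0.0004, 0, 0, 0, 1], [0, 0, 0.0004, 0, 0, 0, 1]]]'

```text
time: 18.6
tool_pos: [0.611, -0.2005, 0.0656]
tcp_rot: [2.083, 2.351, 0.0]
wrist_force: [-4.7, 2.3, 10.9]
width: -0.001
grip_force: 5.2
```

Request:
play_rows --commands '[[[0, 0, -0.03, 0, 0, 0, 1], [0, 0, -0.1, 0, 0, 0, 1], [0, -0.05, -0.12, 0, 0, 0, 1], [0, -0.1, -0.12, 0, 0, 0, 1], [0, -0.15, -0.12, 0, 0, 0, 1], [0, -0.15, -0.12, 0, 0, 0, 1], [0, -0.15, -0.12, 0, 0, 0, 1]]]'

```text
time: 19.3
tool_pos: [0.521, -0.2114, 0.1357]
tcp_rot: [2.084, 2.35, 0.0]
wrist_force: [0.5, -0.1, 0.1]
width: 0.0
grip_force: 0.0
```

```bash
python3 -c "
from h import *
go([*bw(-.045,-.034),.080],.122);heads(.043,'w9')"
```

```text
t 19.3 pos [ 0.521  -0.2114  0.1357] yaw 0.1199 tilt [ 0.0004 -0.0001] F [ 0.47 -0.1   0.12] w 0.0 shift [ 0.0021 -0.0007  0.0929] turn -0.0007
0 px 477 61 bbox [460, 53, 27, 22] area 352 width mm 15.9 mm/px 0.591
   rowwidths mm [1.8, 4.7, 7.7, 10.6, 11.8, 12.4, 13.6, 15.4, 14.8, 15.4, 14.8, 13.6, 12.4, 10.6, 10.0, 8.9, 7.7, 6.5, 5.9, 4.7, 3.5, 1.2]
1 px 454 254 bbox [441, 244, 21, 18] area 256 width mm 14.5 mm/px 0.689
   rowwidths mm [3.4, 5.5, 6.9, 8.3, 13.1, 14.5, 14.5, 14.5, 14.5, 13.8, 12.4, 12.4, 9.7, 9.0, 8.3, 7.6, 5.5, 2.8]
2 px 317 254 bbox [0, 0, 640, 400] area 214670 width mm 440.7 mm/px 0.689
3 px 316 62 bbox [309, 54, 17, 20] area 271 width mm 10.0 mm/px 0.59
   rowwidths mm [3.5, 5.3, 6.5, 7.7, 8.3, 8.3, 9.4, 10.0, 10.0, 10.0, 10.0, 10.0, 10.0, 9.4, 9.4, 8.8, 7.7, 6.5, 5.3, 3.5]
```

Request:
play_rows --commands '[[[0.002, 0, 0.05, 0, 0, 0, 1], [0.002, 0, 0.085, 0, 0, 0, 1], [0.002, 0, 0.09, 0, 0, 0, 1], [0.002, 0, 0.094, 0, 0, 0, 1], [0.002, 0, 0.097, 0, 0, 0, 1], [0.002, 0, 0.1, 0, 0, 0, 1], [0.002, 0, 0.1, 0, 0, 0, 1]]]'

```text
time: 20.05
tool_pos: [0.5219, -0.2103, 0.0767]
tcp_rot: [2.082, 2.351, 0.001]
wrist_force: [-0.5, -0.6, -0.6]
width: 0.0
grip_force: 0.0
```

Request:
play_rows --commands '[[[0, 0, 0.002, 0, 0, 0, 1], [0, 0, 0.004, 0, 0, 0, 1], [0, 0, 0.005, 0, 0, 0, 1], [0, 0, 0.005, 0, 0, 0, 1]]]'

```text
time: 20.45
tool_pos: [0.5216, -0.2103, 0.0735]
tcp_rot: [2.083, 2.351, 0.0]
wrist_force: [-0.5, -1.2, 4.0]
width: 0.001
grip_force: 1.7
```

Request:
play_rows --commands '[[[0, 0, 0.002, 0, 0, 0, 1], [0, 0, 0.004, 0, 0, 0, 1], [0, 0, 0.005, 0, 0, 0, 1], [0, 0, 0.005, 0, 0, 0, 1]]]'

```text
time: 20.85
tool_pos: [0.5212, -0.2103, 0.0698]
tcp_rot: [2.083, 2.351, -0.0]
wrist_force: [-0.1, -1.6, 1.8]
width: 0.0
grip_force: 0.6
```

Request:
play_rows --commands '[[[0, 0, 0.001, 0, 0, 0, 1], [0, 0, 0.002, 0, 0, 0, 1], [0, 0, 0.003, 0, 0, 0, 1], [0, 0, 0.003, 0, 0, 0, 1]]]'

```text
time: 21.25
tool_pos: [0.5212, -0.2102, 0.0681]
tcp_rot: [2.083, 2.351, -0.0]
wrist_force: [0.0, -1.4, 1.6]
width: 0.002
grip_force: 0.9
```

Request:
play_rows --commands '[[[0, 0, 0.001, 0, 0, 0, 1], [0, 0, 0.0015, 0, 0, 0, 1], [0, 0, 0.0015, 0, 0, 0, 1]]]'

```text
time: 21.55
tool_pos: [0.5211, -0.2099, 0.0671]
tcp_rot: [-2.083, -2.351, -0.0]
wrist_force: [-0.2, -1.3, 0.9]
width: -0.0
grip_force: 0.7
```

Request:
play_rows --commands '[[[0, 0, 0.001, 0, 0, 0, 1], [0, 0, 0.0015, 0, 0, 0, 1], [0, 0, 0.0015, 0, 0, 0, 1]]]'

```text
time: 21.85
tool_pos: [0.5212, -0.21, 0.0666]
tcp_rot: [-2.083, -2.351, -0.0]
wrist_force: [-1.7, -0.6, 3.6]
width: 0.0
grip_force: 2.2
```

Request:
play_rows --commands '[[[0, 0, 0.001, 0, 0, 0, 1], [0, 0, 0.0015, 0, 0, 0, 1], [0, 0, 0.0015, 0, 0, 0, 1]]]'

```text
time: 22.15
tool_pos: [0.5212, -0.2099, 0.066]
tcp_rot: [-2.083, -2.351, -0.0]
wrist_force: [-2.4, 0.9, 8.4]
width: 0.0
grip_force: 3.7
```

Request:
play_rows --commands '[[[0, 0, 0.001, 0, 0, 0, 1], [0, 0, 0.0015, 0, 0, 0, 1], [0, 0, 0.0015, 0, 0, 0, 1]]]'

```text
time: 22.45
tool_pos: [0.5212, -0.21, 0.0655]
tcp_rot: [-2.083, -2.351, -0.0]
wrist_force: [-3.4, 1.1, 9.6]
width: 0.0
grip_force: 5.0
```

Request:
play_rows --commands '[[[0, 0, 0.001, 0, 0, 0, 1], [0, 0, 0.001, 0, 0, 0, 1]]]'

```text
time: 22.65
tool_pos: [0.5213, -0.21, 0.0651]
tcp_rot: [-2.083, -2.351, -0.0]
wrist_force: [-3.8, 1.0, 12.3]
width: 0.001
grip_force: 5.8
```

Request:
play_rows --commands '[[[0, 0, -0.04, 0, 0, 0, 1], [0, 0, -0.11, 0, 0, 0, 1], [0, 0.06, -0.12, 0, 0, 0, 1], [0, 0.12, -0.12, 0, 0, 0, 1], [0, 0.15, -0.12, 0, 0, 0, 1], [0, 0.15, -0.12, 0, 0, 0, 1]]]'

```text
time: 23.25
tool_pos: [0.6127, -0.1986, 0.1357]
tcp_rot: [2.081, 2.352, 0.002]
wrist_force: [-0.4, 0.8, -0.6]
width: 0.006
grip_force: 0.0
```

```bash
python3 -c "
from h import *
go([*bw(-.045,.034),.080],.122);heads(.043,'w10')"
```

```text
t 23.25 pos [ 0.6127 -0.1986  0.1357] yaw 0.1221 tilt [0.0015 0.0002] F [-0.36  0.84 -0.63] w 0.006 shift [ 0.1128 -0.1551  0.0926] turn 0.0
0 px 315 64 bbox [303, 56, 25, 22] area 334 width mm 14.8 mm/px 0.591
   rowwidths mm [0.6, 4.1, 5.3, 6.5, 7.1, 8.3, 11.2, 13.6, 14.2, 14.8, 14.8, 14.2, 13.6, 10.0, 10.0, 9.5, 8.9, 8.9, 7.7, 6.5, 5.3, 2.4]
1 px 316 256 bbox [0, 0, 640, 400] area 215109 width mm 441.4 mm/px 0.69
2 px 179 257 bbox [172, 247, 21, 18] area 259 width mm 14.4 mm/px 0.688
   rowwidths mm [4.8, 6.2, 7.6, 8.9, 13.8, 14.4, 14.4, 14.4, 14.4, 13.1, 12.4, 11.7, 9.6, 8.9, 8.3, 7.6, 5.5, 2.1]
3 px 154 64 bbox [145, 57, 27, 21] area 362 width mm 15.9 mm/px 0.589
   rowwidths mm [2.9, 7.1, 9.4, 11.2, 11.8, 13.0, 14.7, 14.7, 15.3, 15.3, 14.7, 13.5, 12.4, 11.8, 10.6, 8.8, 7.1, 6.5, 5.9, 4.7, 1.8]
```

Request:
play_rows --commands '[[[0.05, -0.07, 0, 0, 0, 0, 1], [0.09, -0.12, 0, 0, 0, 0, 1], [0.112, -0.153, 0, 0, 0, 0, 1], [0.112, -0.153, 0.04, 0, 0, 0, 1], [0.112, -0.153, 0.09, 0, 0, 0, 1], [0.112, -0.153, 0.1, 0, 0, 0, 1], [0.112, -0.153, 0.105, 0, 0, 0, 1], [0.112, -0.153, 0.105, 0, 0, 0, 1]]]'

```text
time: 24.1
tool_pos: [0.5112, -0.1438, 0.0731]
tcp_rot: [-2.084, -2.351, 0.0]
wrist_force: [-0.2, 0.3, 1.4]
width: -0.003
grip_force: 0.0
```

```bash
python3 -c "
from h import *
go([*bw(-.045,.034),.070],.122);heads(.043,'w11')"
```

```text
t 24.1 pos [ 0.5112 -0.1438  0.0731] yaw 0.1204 tilt [-0.0003  0.0001] F [-0.16  0.27  1.36] w -0.003 shift [0.0015 0.0019 0.0052] turn -0.0005
0 px 525 207 bbox [502, 194, 38, 23] area 598 width mm 17.7 mm/px 0.465
   rowwidths mm [0.9, 4.2, 6.0, 7.9, 9.3, 10.7, 12.6, 13.9, 14.9, 15.3, 15.8, 15.8, 16.3, 15.8, 15.8, 15.8, 15.8, 15.8, 15.3, 13.9, 10.2, 8.8, 7.0]
1 out
2 out
3 px 320 208 bbox [304, 195, 31, 23] area 453 width mm 14.4 mm/px 0.464
   rowwidths mm [2.3, 5.1, 6.0, 7.4, 7.9, 8.8, 13.0, 13.5, 14.4, 14.4, 14.4, 14.4, 13.5, 12.5, 11.6, 10.2, 8.8, 7.9, 7.0, 6.0, 5.1, 4.2, 1.9]
```

Request:
play_rows --commands '[[[0.001, 0.002, 0.004, 0, 0, 0, 1], [0.001, 0.002, 0.007, 0, 0, 0, 1], [0.001, 0.002, 0.008, 0, 0, 0, 1], [0.001, 0.002, 0.008, 0, 0, 0, 1]]]'

```text
time: 24.55
tool_pos: [0.5125, -0.1428, 0.0682]
tcp_rot: [2.083, 2.352, 0.0]
wrist_force: [-0.9, -0.2, -0.4]
width: 0.002
grip_force: 0.0
```

Request:
play_rows --commands '[[[0, 0, 0.001, 0, 0, 0, 1], [0, 0, 0.0015, 0, 0, 0, 1], [0, 0, 0.0015, 0, 0, 0, 1]]]'

```text
time: 24.85
tool_pos: [0.5125, -0.1428, 0.0673]
tcp_rot: [2.083, 2.351, 0.0]
wrist_force: [-0.0, -0.4, 0.4]
width: -0.005
grip_force: 0.1
```

Request:
play_rows --commands '[[[0, 0, 0.001, 0, 0, 0, 1], [0, 0, 0.0015, 0, 0, 0, 1], [0, 0, 0.0015, 0, 0, 0, 1]]]'

```text
time: 25.15
tool_pos: [0.5125, -0.1428, 0.0667]
tcp_rot: [2.083, 2.351, 0.0]
wrist_force: [-2.0, 0.4, 4.3]
width: -0.0
grip_force: 1.9
```

Request:
play_rows --commands '[[[0, 0, 0.001, 0, 0, 0, 1], [0, 0, 0.001, 0, 0, 0, 1]]]'

```text
time: 25.35
tool_pos: [0.5125, -0.1428, 0.0662]
tcp_rot: [2.083, 2.351, 0.0]
wrist_force: [-2.6, 0.7, 5.9]
width: -0.002
grip_force: 3.2
```

Request:
play_rows --commands '[[[0, 0, 0.001, 0, 0, 0, 1], [0, 0, 0.0015, 0, 0, 0, 1], [0, 0, 0.0015, 0, 0, 0, 1]]]'

```text
time: 25.65
tool_pos: [0.5126, -0.1428, 0.0657]
tcp_rot: [-2.083, -2.351, -0.0]
wrist_force: [-4.5, 1.6, 9.6]
width: 0.002
grip_force: 4.5
```

Request:
play_rows --commands '[[[0, 0, 0.0005, 0, 0, 0, 1], [0, 0, 0.0005, 0, 0, 0, 1]]]'

```text
time: 25.85
tool_pos: [0.5126, -0.1428, 0.0656]
tcp_rot: [-2.083, -2.351, 0.0]
wrist_force: [-3.6, 1.4, 10.4]
width: 0.003
grip_force: 5.0
```

Request:
play_rows --commands '[[[0, 0, -0.04, 0, 0, 0, 1], [0, 0, -0.1, 0, 0, 0, 1], [0.08, 0, -0.18, 0, 0, 0, 1], [0.1, 0.06, -0.25, 0, 0, 0, 1], [0.1, 0.08, -0.25, 0, 0, 0, 1], [0.1, 0.08, -0.25, 0, 0, 0, 1], [0.1, 0.08, -0.25, 0, 0, 0, 1]]]'

```text
time: 26.55
tool_pos: [0.5528, -0.0774, 0.2142]
tcp_rot: [-2.082, -2.352, 0.001]
wrist_force: [-1.2, 0.4, -0.4]
width: 0.002
grip_force: 0.0
```

```bash
python3 -c "
from h import *
go([.56,-.17,.2],.122);heads(.043,'w12')
im=cv2.imread('pics/w12.png');c=cam('wrist');t=[]
for x,y in ((-.046,.06),(.046,.06),(-.046,-.06),(.046,-.06)):
    u,v=proj(c,[*bw(x,y),.045]).astype(int); p=cv2.copyMakeBorder(im,30,30,40,40,0)[v:v+60,u:u+80] ; t.append(cv2.resize(p,(400,300),interpolation=2))
cv2.imwrite('pics/z12.png',np.vstack([np.hstack(t[:2]),np.hstack(t[2:])]))"
```

```text
t 26.55 pos [ 0.5528 -0.0774  0.2142] yaw 0.1216 tilt [-0.0003 -0.0003] F [-1.2   0.45 -0.39] w 0.002 shift [-0.1547 -0.0068  0.0238] turn -0.0001
0 px 366 227 bbox [358, 220, 15, 12] area 126 width mm 13.9 mm/px 0.924
   rowwidths mm [3.7, 7.4, 8.3, 13.9, 13.9, 13.9, 13.9, 12.0, 10.2, 8.3, 6.5, 4.6]
1 px 361 339 bbox [0, 0, 640, 400] area 248427 width mm 655.0 mm/px 1.023
2 px 269 339 bbox [0, 0, 640, 400] area 248427 width mm 654.5 mm/px 1.023
3 px 264 227 bbox [258, 220, 16, 13] area 129 width mm 14.8 mm/px 0.924
   rowwidths mm [3.7, 7.4, 7.4, 13.9, 14.8, 14.8, 13.9, 12.0, 11.1, 8.3, 6.5, 4.6, 0.9]
```

View pics/z12.png

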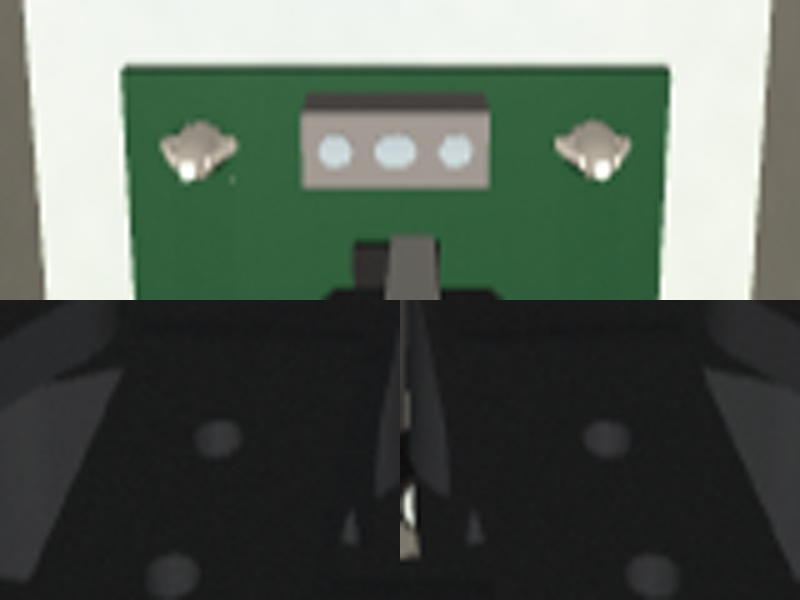

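Both +y posts, at (200,150) and (593,150), show hooks spread over the board. Checking the -y pair from farther back.

Request:
play_rows --commands '[[[-0.08, 0, 0, 0, 0, 0, 1], [-0.16, 0, 0, 0, 0, 0, 1], [-0.22, 0, 0, 0, 0, 0, 1], [-0.22, 0, 0, 0, 0, 0, 1], [-0.22, 0, 0, 0, 0, 0, 1], [-0.22, 0, 0, 0, 0, 0, 1]]]'

```text
time: 27.2
tool_pos: [0.5674, -0.2078, 0.213]
tcp_rot: [-2.082, -2.349, 0.001]
wrist_force: [-0.3, 0.3, -1.0]
width: -0.005
grip_force: 0.0
```

```bash
python3 -c "
from h import *
go([.56,-.17,.2],.122);heads(.043,'w13')"
```

```text
t 27.2 pos [ 0.5674 -0.2078  0.213 ] yaw 0.1203 tilt [-0.0028  0.0016] F [-0.28  0.35 -0.96] w -0.005 shift [ 0.064  -0.0046  0.0218] turn -0.0006
0 px 374 72 bbox [365, 66, 18, 16] area 181 width mm 14.6 mm/px 0.813
   rowwidths mm [0.8, 4.9, 6.5, 8.1, 11.4, 14.6, 14.6, 14.6, 14.6, 13.0, 9.8, 8.9, 8.1, 7.3, 5.7, 4.1]
1 px 368 216 bbox [361, 209, 15, 12] area 127 width mm 13.7 mm/px 0.911
   rowwidths mm [3.6, 7.3, 8.2, 13.7, 13.7, 13.7, 13.7, 11.8, 10.9, 8.2, 6.4, 4.6]
2 px 265 216 bbox [259, 209, 16, 12] area 132 width mm 14.6 mm/px 0.912
   rowwidths mm [3.6, 6.4, 8.2, 13.7, 13.7, 14.6, 14.6, 12.8, 10.9, 9.1, 7.3, 5.5]
3 px 259 72 bbox [252, 67, 17, 15] area 175 width mm 13.8 mm/px 0.813
   rowwidths mm [4.1, 6.5, 7.3, 9.8, 13.8, 13.8, 13.8, 13.8, 13.8, 9.8, 8.9, 8.9, 7.3, 6.5, 4.1]
```

All four heads show the same 14 mm hook spread, so every corner is clicked. Handing in.

```bash
python3 -c "
from workcell import bot
print(bot.finish_job())"
```

```text
the job is handed in; nothing more can be done
None
```

The board is seated over the four standoffs with its strip to the glands, all four corners read as clicked in by the camera (hook spread about 14 mm each), it is released, and the job was handed in at about 27 s; no verdict was returned.

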